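Unstack the PCR bench kit onto its stations

TASK

Take the stack of lab ware apart from the top, keeping every piece upright, and set each piece on its own station: the jar on the middle of the balance pan, the tip box on the square nest, the metal cold block on the chiller's plate and the long strip rack on the steel tray. Centre each piece on its station, and line the three rectangular ones up squarely with theirs (either way round). Leave the wash bottle and the timer where they stand.

Things in the scene. Friction and masses are not known exactly. Their poses are not given: they have to be found in the camera images.
- jar: Loose closed round jar, 42 mm diameter, 45 mm tall, amber glass with a black cap, about 120 g. At the start the top piece of the stack, standing on the tip box. Origin: centre of its underside, z up.
- tip_box: Loose closed square pipette-tip box, 54 x 54 mm, 45 mm tall, grey with a white lid, about 140 g. Second from the top, standing on the cold block. Origin: centre of its underside, z up, x and y along its sides.
- cold_block: Loose aluminium cooling block with dark wells in its flat top, 56 mm (its x) by 100 mm (its y), 30 mm tall, about 350 g. Third from the top, lying on the strip rack. Origin: centre of its underside, z up.
- strip_rack: Loose long white tube-strip rack with rows of small grey wells in its flat top, 60 mm (its x) by 150 mm (its y), 30 mm tall, about 160 g. Bottom of the stack, on the bench. Origin: centre of its underside, z up. The pieces of the stack only rest on one another, each a few mm and up to 0.12 rad off the one below, with their long axes about parallel; nothing interlocks.
- balance: Fixed small white laboratory balance: case 104 mm wide (its y), from 90 mm before (-x) to 55 mm behind (+x) the origin, 26 mm high, dark display at its -x end, and a round steel pan of 86 mm diameter whose flat top is 34 mm above the bench. The pan is rigid. Origin: under the pan's centre, at bench height. Place of the jar.
- nest: Fixed flat grey square plate, 90 x 90 mm, 10 mm high, with a black rubber square of 66 mm in its middle flush with its top (10 mm above the bench; no rim). Origin: under its centre at bench height, x and y along its sides. Place of the tip box (its sides parallel to the nest's, any of the four ways).
- chiller: Fixed low white chiller, 96 mm (its x) by 146 mm (its y), with dark vents in its long sides and on top a flat dark metal plate of 76 mm by 120 mm (x by y), top 40 mm above the bench; no rim. Origin: under the plate's centre at bench height. Place of the cold block, long axis along the chiller's y.
- tray: Fixed flat steel tray, 84 mm (its x) by 186 mm (its y), flat top 6 mm above the bench; its two short ends have a rim 4 mm thick that rises 4 mm above the flat; the long sides have none. Origin: under its centre at bench height. Place of the strip rack, long axis along the tray's y.
- wash_bottle: Bystander: loose white bottle with a grey cap, 52 mm diameter, 110 mm tall, on the bench. Origin: centre of its underside. Not to be moved.
- timer: Bystander: loose white bench timer, 50 x 70 x 20 mm, with a grey-green display and three buttons, lying flat on the bench. Origin: centre of its underside. Not to be moved.

How it is judged:
At the end, for the whole second after the job is handed in: Jar on the balance pan, tip box on the nest, cold block on the chiller plate and strip rack on the tray: each standing flat (tilt under 0.08 rad) on that surface, its centre within 12 mm of the station's centre, the three rectangular ones lined up with their station to 0.2 rad, all at rest (horizontal distance between jar and balance below 0.012 m and z of jar in the frame of balance between 0.03 and 0.038 m and angle between each of jar, tip_box, cold_block, strip_rack's own z axis and vertical below 0.08 rad and linear speed of each of jar, tip_box, cold_block, strip_rack below 0.02 m/s and angular speed of each of jar, tip_box, cold_block, strip_rack below 0.2 rad/s and horizontal distance between tip_box and nest below 0.012 m and z of tip_box in the frame of nest between 0.006 and 0.014 m and (angle between the x axis of tip_box and the x axis of nest, either way round below 0.2 rad or angle between the x axis of tip_box and the y axis of nest, either way round below 0.2 rad) and horizontal distance between cold_block and chiller below 0.012 m and z of cold_block in the frame of chiller between 0.036 and 0.044 m and angle between the x axis of cold_block and the x axis of chiller, either way round below 0.2 rad and horizontal distance between strip_rack and tray below 0.012 m and z of strip_rack in the frame of tray between 0.002 and 0.01 m and angle between the x axis of strip_rack and the x axis of tray, either way round below 0.2 rad); the robot touches nothing.
It fails at once if a piece of the stack is tipped over (more than 0.6 rad) (angle between any of strip_rack, cold_block, tip_box, jar's own z axis and vertical above 0.6 rad).
It fails at once if the wash bottle or the timer is moved more than 30 mm (distance of any of wash_bottle, timer from where it was at the start of the episode above 0.03 m).
It also fails if it takes over 128 s, if anything falls off the work surface, if the arm or the gripper's body presses on something with over 40 N, if the wrist force passes 120 N, or if a joint passes its speed limit or range.

ROBOT

A 6-joint arm with a two-finger parallel gripper is mounted at the origin on the work surface. World frame = base frame: x ahead of the robot, y to its left, z up, the work surface at z = 0. Lengths are in m, angles in rad, forces in N, time in s.
With the tool pointing down it reaches from about 0.325 to 0.775 m from the base axis. Payload 5.5 kg.
Tool frame: the origin (TCP) lies on the centre line of the jaws, within the pads' length; the fingertips stand robot.tips_ahead ahead of it and the grasp point (between the pads) lies 3 mm ahead of it (robot.tips_ahead is the distance from the TCP to the fingertips, in m); z points along the fingers, y is the line along which they close (so a half turn about z gives the same grasp; the last joint's range is limited). The gripper opens to 85 mm and grips with 20 to 120 N. Pads are 22 mm wide; open, the fingers measure 114 mm over their backs; the gripper's body (76 mm by 85 mm) begins 54 mm behind the grasp point. The pads swing forward as they close: fully open they stand 13 mm farther back than shut.
Start: joints at [-1.3, 0.091, 1.231, -0, 1.82, -0.057], TCP at [0.193, -0.568, 0.253] pointing down, gripper open.
Joint ranges: [-2.87, 2.87], [-0.86, 2.18], [0.17, 2.46], [-1.51, 4.65], [0.06, 2.69], [-2.65, 2.65]. Speed limits (rad/s): [2.57, 2.57, 3.01, 3.14, 3.14, 3.14].

INTERFACE

Orientations are given as [roll, pitch, yaw] about the fixed x, y, z axes, in that order (R = Rz(yaw) Ry(pitch) Rx(roll)).
In Python, from workcell import robot, read_camera, camera_params gives the robot as it stands.
- The arm moves only by the tool step_arm, never from a script. Its argument "rows" is a list of rows, each a list of 7 numbers: the shift along the tool's x, y, z in cm, then the turn, a rotation vector about the tool's x, y, z in degrees, then the opening, from -1 (shut) to 1 (fully open). In form: [[dx, dy, dz, wx, wy, wz, gripper], ...]. A call has 1 to 12 rows; each row shifts and turns the commanded pose from where the row before left it, along the tool's axes as they then stand; what a row does not reach is not made up. A row lasts 1/12 s, in which the tool goes at most 41.7 mm and 7.16 degrees, less where a joint would pass 70% of its speed; a pose out of reach is approached as far as the arm can. A call with a gripper value outside its range is refused whole. The fingers move at their own pace and stop on an object; the grip force is fixed at half the most. Time passes only in rows, so rows that do not move let the fingers close. It gives the time, the measured TCP pose, the force, the opening and the grip force at its end, in the units of the state.
- robot.read_state(): the state, without advancing time (a new reading comes with each control period).
- read_camera(name): name is "scene" or "top" or "wrist"; returns the picture (400x640x3 uint8, red, green, blue); there is no depth.
- camera_params(name): a dict with "camera_matrix" (3x3 intrinsics, pixels), "R" (3x3) and "t" (3): a world point X has camera coordinates R X + t; the wrist camera has in their place "hand_eye" (4x4, takes a point from camera to tool coordinates, whose origin is the TCP and whose axes are the flange's). Camera axes: x right, y down, z forward; pixel columns grow to the right and rows downward; lengths in m; the calibration is good to about 2 mm. A picture is of the moment at which its call begins: read the wrist's pose just before it. camera_params takes no time and is no camera call.
- robot.finish_job(): hands the job in; it is judged then, once.
The state is a dict: "time": time; "qpos": joint angles; "dq": joint speeds; "tau": joint torques, N m; "ee_pos": TCP position; "orientation": TCP orientation; "force": force on the tool from outside, world axes, zero at the start; "moment": the same for the moment, N m; "finger_gap": opening from 0.0 (shut) to 1.0 (fully open); "gripper_force": force on a finger pad.
Only numpy, scipy, OpenCV 4.12 (cv2) and the standard library are available. Lean on these libraries where they do the work, as an engineer would, in place of code of your own. Each camera call takes 0.05 s, during which the arm holds its last target. There are 200 camera calls.

## Working session

There is one attempt and no reset: what is moved stays moved. The work goes in short steps, Python scripts to look and compute and a tool call to move; the robot and the scene stay as the last step left them, time stands still between calls to the robot, and variables do not carry over. Pictures are saved under pics/ and viewed, at most 14 in all, crops included, and the job is handed in when it is done.

Besides the shell and the picture viewer there is one more tool, called after ">>>" by a JSON object that holds its "api" and its "payload". step_arm: Moves the arm, as the interface text tells. Its arguments: {"type":"object","properties":{"rows":{"type":"array","items":{"type":"array","items":{"type":"number"}}}},"required":["rows"]}

```bash
mkdir -p pics; ls; python3 - <<'E'
from workcell import robot, read_camera, camera_params
import cv2
for n in ("top","scene"):
    cv2.imwrite(f"pics/{n}0.png", read_camera(n)[:,:,::-1])
    print(n,camera_params(n))
print(camera_params("wrist")); print(robot.read_state(), robot.tips_ahead)
E
```

```text
pics
top {'camera_matrix': array([[497.89474702,   0.        , 319.56497099],
       [  0.        , 497.89474702, 208.68032098],
       [  0.        ,   0.        ,   1.        ]]), 'R': array([[ 0.00898447, -0.99977145, -0.01939936],
       [-0.98432672, -0.00542535, -0.17627105],
       [ 0.17612551,  0.02067901, -0.98415049]]), 't': array([0.02136565, 0.53256366, 1.36549838])}
scene {'camera_matrix': array([[510.31192819,   0.        , 322.56323345],
       [  0.        , 510.31192819, 197.27065412],
       [  0.        ,   0.        ,   1.        ]]), 'R': array([[-0.74573999,  0.66621468,  0.00546564],
       [ 0.42399354,  0.48090127, -0.76743954],
       [-0.51390792, -0.56999296, -0.64109803]]), 't': array([ 0.38117835, -0.13629462,  1.73093236])}
{'camera_matrix': array([[292.90852319,   0.        , 319.78378134],
       [  0.        , 292.90852319, 203.5260529 ],
       [  0.        ,   0.        ,   1.        ]]), 'hand_eye': array([[ 5.36019272e-04, -9.61648491e-01, -2.74284327e-01,
         6.97183618e-02],
       [ 9.99999586e-01,  3.13699200e-04,  8.54407870e-04,
     
[... 191 characters left out ...]
}
{'time': 0.1, 'qpos': array([-1.29968588e+00,  9.18402455e-02,  1.23176826e+00, -3.09785777e-05,
        1.81977256e+00, -5.67014351e-02]), 'dq': array([ 9.83273440e-05,  2.81859168e-04, -2.48389158e-03,  9.01454817e-04,
        1.62441659e-03,  9.75324518e-04]), 'tau': array([ 1.88972430e-03, -4.60218394e+01, -4.19216716e+01, -5.18984007e-05,
        1.06864935e-02,  6.26291296e-06]), 'ee_pos': array([ 0.19311779, -0.5678593 ,  0.25222837]), 'orientation': array([-3.13980542e+00, -7.13623627e-05,  3.27804208e-01]), 'force': array([ 0.26687749, -0.42985903,  0.22944219]), 'moment': array([ 0.00495482,  0.01986131, -0.02168352]), 'gripper_force': 0.0, 'finger_gap': 0.9990046415817089} 0.022
```

View pics/top0.png

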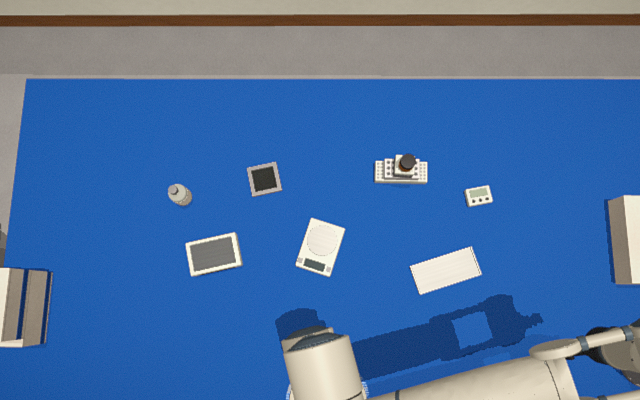

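View pics/scene0.png

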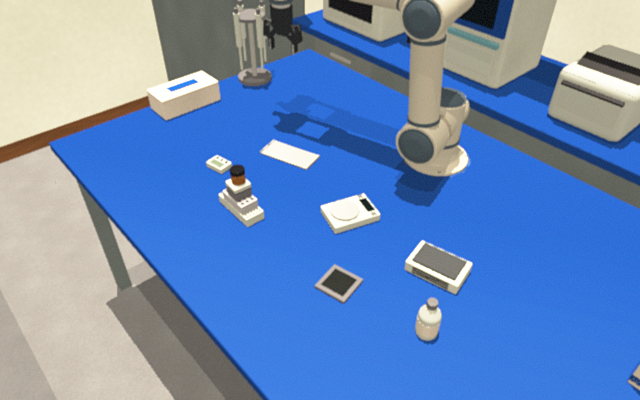

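The top view shows the stack near (403,168), the nest at (265,179), the chiller at (214,254), the balance pan at (323,238) and the tray at (446,270). The bottle is at (180,194) and the timer at (479,196). Next I'll get coarse positions.

```bash
cat > h.py <<'E'
import numpy as np, cv2
from scipy.spatial.transform import Rotation as Ro
from workcell import robot, read_camera, camera_params
def shot(name, f=None):
    s=robot.read_state(); im=read_camera(name); p=camera_params(name)
    if name=="wrist":
        H=np.eye(4); H[:3,:3]=Ro.from_euler('xyz',s['orientation']).as_matrix(); H[:3,3]=s['ee_pos']
        M=np.linalg.inv(H@p['hand_eye']); R,t=M[:3,:3],M[:3,3]
    else: R,t=p['R'],p['t']
    if f: cv2.imwrite(f,im[:,:,::-1])
    return im,(p['camera_matrix'],R,t)
def p2w(px,z,cam):
    K,R,t=cam; px=np.atleast_2d(np.asarray(px,float))
    d=np.c_[px,np.ones(len(px))]@np.linalg.inv(K).T@R; o=-R.T@t
    return (o+d*((z-o[2])/d[:,2])[:,None])[:,:2]
def w2p(X,cam):
    K,R,t=cam; q=(np.atleast_2d(X)@R.T+t)@K.T; return q[:,:2]/q[:,2:]
def rect(w):
    "min-area rect of world xy points: centre, (short,long), yaw of the long axis, deg"
    (c,(a,b),th)=cv2.minAreaRect((np.asarray(w)*1000).astype(np.float32))
    if a>b: a,b,th=b,a,th-90
    th=(th+90+90)%180-90
    return np.round(np.array(c)/1000,4),(round(a,1),round(b,1)),round(th,2)
def go(x,y,z,yaw=None):
    "what to move: turn about tool z (deg) first, then tool shift in cm at the new yaw; yaw in deg, modulo 180"
    s=robot.read_state(); y0=np.degrees(s['orientation'][2]); p=s['ee_pos']
    d=0 if yaw is None else (yaw-y0+90)%180-90
    a=np.radians(y0+d); D=np.array([x,y,z])-p
    sh=np.array([D[0]*np.cos(a)+D[1]*np.sin(a), D[0]*np.sin(a)-D[1]*np.cos(a), -D[2]])*100
    print("at",p.round(4),"yaw",round(y0,2),"q6",s['qpos'][5].round(2),"| turn wz",round(-d,2),"then shift",sh.round(2),"rows>=",int(np.ceil(np.linalg.norm(sh)/4.1)))
E
python3 - <<'E'
from h import *
im,cam=shot("top")
hsv=cv2.cvtColor(im,cv2.COLOR_RGB2HSV)
m=((hsv[...,1]<120)*255).astype(np.uint8); m[:100]=0; m[305:]=0; m[:,:60]=0; m[:,600:]=0
for c in cv2.findContours(m,0,cv2.CHAIN_APPROX_NONE)[0]:
    if cv2.contourArea(c)>80: print(c.reshape(-1,2).mean(0).round(), rect(p2w(c.reshape(-1,2),0.01,cam)))
E
```

```text
[445. 270.] (array([ 0.3647, -0.3323]), (87.9, 189.9), -71.83)
[213. 254.] (array([0.4058, 0.3311]), (103.1, 154.3), -77.03)
[320. 247.] (array([0.4289, 0.0242]), (108.1, 149.3), -17.74)
[478. 196.] (array([ 0.5809, -0.4348]), (54.7, 77.3), -79.25)
[179. 194.] (array([0.5816, 0.4401]), (55.5, 78.1), 47.16)
[264. 179.] (array([0.6282, 0.1911]), (91.4, 92.5), 12.95)
[400. 170.] (array([ 0.661 , -0.2115]), (88.2, 156.9), -89.81)
```

```bash
python3 -c "
from h import *
go(.365,-.332,.3,108.2)"
```

```text
at [ 0.1931 -0.5679  0.2524] yaw 18.78 q6 -0.06 | turn wz -89.42 then shift [17.04 23.7  -4.76] rows>= 8
```

>>> {"api": "step_arm", "payload": {"rows": [[0, 0, -0.4, 0, 0, -7, 1], [0, 0, -0.4, 0, 0, -7, 1], [0, 0, -0.4, 0, 0, -7, 1], [0, 0, -0.4, 0, 0, -7, 1], [0, 0, -0.4, 0, 0, -7, 1], [0, 0, -0.4, 0, 0, -7, 1], [0, 0, -0.4, 0, 0, -7, 1], [0, 0, -0.4, 0, 0, -7, 1], [0, 0, -0.4, 0, 0, -7, 1], [0, 0, -0.4, 0, 0, -7, 1], [0, 0, -0.4, 0, 0, -7, 1], [0, 0, -0.4, 0, 0, -7, 1]]}}

```text
time: 1.15
ee_pos: [0.1931, -0.568, 0.301]
orientation: [-3.142, -0.001, 1.8]
force: [0.1, 0.1, 0.1]
finger_gap: 1.004
gripper_force: 0.0
```

>>> {"api": "step_arm", "payload": {"rows": [[0, 0, 0, 0, 0, -5.4, 1], [2.13, 2.96, 0, 0, 0, 0, 1], [2.13, 2.96, 0, 0, 0, 0, 1], [2.13, 2.96, 0, 0, 0, 0, 1], [2.13, 2.96, 0, 0, 0, 0, 1], [2.13, 2.96, 0, 0, 0, 0, 1], [2.13, 2.96, 0, 0, 0, 0, 1], [2.13, 2.96, 0, 0, 0, 0, 1], [2.13, 2.96, 0, 0, 0, 0, 1], [0, 0, 0, 0, 0, 0, 1], [0, 0, 0, 0, 0, 0, 1]]}}

```text
time: 2.07
ee_pos: [0.3659, -0.3309, 0.3013]
orientation: [3.142, 0.0, 1.892]
force: [-0.2, -1.1, -0.7]
finger_gap: 1.002
gripper_force: 0.0
```

```bash
python3 -c "
from h import *
shot('wrist','pics/w_tray.png')
s=robot.read_state(); print(s['time'],s['ee_pos'],s['orientation'])
go(.66,-.211,.3,90)"
```

```text
2.1167 [ 0.36519961 -0.33194091  0.30114907] [-3.14112194e+00  1.14407350e-04  1.88986634e+00]
at [ 0.3652 -0.3319  0.3011] yaw 108.28 q6 -1.13 | turn wz 18.28 then shift [12.09 29.48  0.11] rows>= 8
```

View pics/w_tray.png

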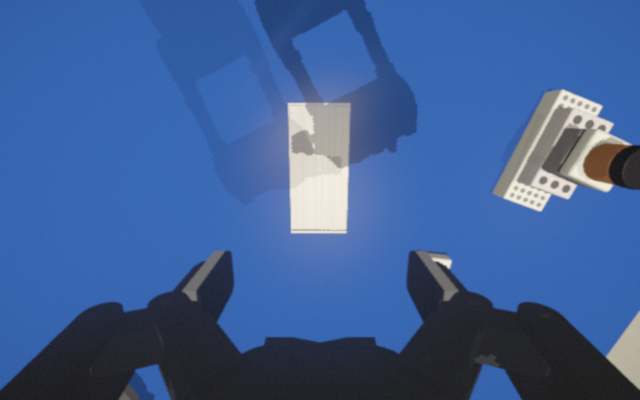

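The tray is centred near (320,168) with corners at (289,103), (350,103), (347,233) and (291,233). The stack is visible at right. I'll measure the tray and move over the stack.

```bash
cat >> h.py <<'E'
def blob(mask,cam,z,roi,amin=300):
    "rects of the blobs of a mask in roi (c0,r0,c1,r1)"
    m=np.zeros(mask.shape,np.uint8); c0,r0,c1,r1=roi; m[r0:r1,c0:c1]=mask[r0:r1,c0:c1]*255
    for c in cv2.findContours(m,cv2.RETR_EXTERNAL,cv2.CHAIN_APPROX_NONE)[0]:
        if cv2.contourArea(c)>amin:
            h=cv2.convexHull(c).reshape(-1,2)
            M=cv2.moments(c); ce=p2w([M['m10']/M['m00'],M['m01']/M['m00']],z,cam)[0]
            print("blob",c.reshape(-1,2).min(0),c.reshape(-1,2).max(0),rect(p2w(h,z,cam)),"centroid",ce.round(4))
E
python3 - <<'E'
from h import *
im=cv2.imread('pics/w_tray.png')[:,:,::-1].copy()
s=cv2.cvtColor(im,cv2.COLOR_RGB2HSV)[...,1]
p=camera_params('wrist');H=np.eye(4);H[:3,:3]=Ro.from_euler('xyz',[-3.14112,.000114,1.889866]).as_matrix();H[:3,3]=[.3652,-.33194,.30115]
M=np.linalg.inv(H@p['hand_eye']);cam=(p['camera_matrix'],M[:3,:3],M[:3,3])
for th in (80,110,130): blob(s<th,cam,.006,(250,60,390,245))
go(.66,-.211,.3,90)
E
```

```text
blob [287 101] [351 233] (array([ 0.364 , -0.3337]), (87.2, 190.1), -71.92) centroid [ 0.3616 -0.3267]
blob [273  89] [359 234] (array([ 0.3603, -0.3287]), (119.2, 208.3), -68.44) centroid [ 0.359  -0.3203]
blob [259  80] [372 244] (array([ 0.3559, -0.3318]), (158.0, 230.6), -78.3) centroid [ 0.3588 -0.3186]
at [ 0.3652 -0.3319  0.3011] yaw 108.28 q6 -1.13 | turn wz 18.28 then shift [12.09 29.48  0.11] rows>= 8
```

>>> {"api": "step_arm", "payload": {"rows": [[0, 0, 0, 0, 0, 6.1, 1], [0, 0, 0, 0, 0, 6.1, 1], [0, 0, 0, 0, 0, 6.1, 1], [1.51, 3.3, 0, 0, 0, 0, 1], [1.51, 3.3, 0, 0, 0, 0, 1], [1.51, 3.3, 0, 0, 0, 0, 1], [1.51, 3.3, 0, 0, 0, 0, 1], [1.51, 3.3, 0, 0, 0, 0, 1], [1.51, 3.3, 0, 0, 0, 0, 1], [1.51, 3.3, 0, 0, 0, 0, 1], [1.51, 3.3, 0, 0, 0, 0, 1], [0, 0, 0, 0, 0, 0, 1]]}}

```text
time: 3.12
ee_pos: [0.6332, -0.2107, 0.2959]
orientation: [-3.137, -0.004, 1.571]
force: [0.2, -0.5, -1.9]
finger_gap: 1.001
gripper_force: 0.0
```

```bash
python3 -c "
from h import *
import pickle
im,cam=shot('wrist','pics/w_stack.png'); pickle.dump(cam,open('c_stack.pkl','wb'))
s=robot.read_state(); print(s['time'],s['ee_pos'],s['orientation'])"
```

```text
3.1667 [ 0.63109936 -0.21217253  0.2969348 ] [-3.13629636e+00 -2.18280038e-03  1.56995184e+00]
```

View pics/w_stack.png

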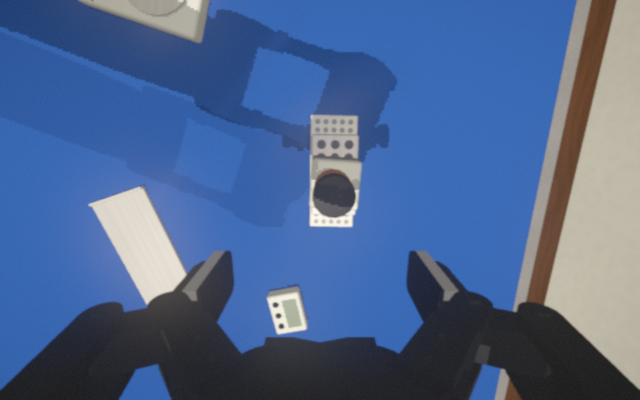

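The stack is seen from above: jar cap at (334,193), lid top edge at row 157, and the cold block and rack ends above it.

```bash
python3 - <<'E'
from h import *
import pickle
cam=pickle.load(open('c_stack.pkl','rb'))
im=cv2.imread('pics/w_stack.png')[:,:,::-1].copy()
v=im.max(2).astype(int)
for th in (70,90): blob(v<th,cam,.15,(305,160,370,225),100)
it,ct=shot("top")
for th in (70,90): blob(it.max(2)<th,ct,.15,(390,145,425,180),50)
crop=cv2.resize(im[100:240,270:400],None,fx=4,fy=4,interpolation=cv2.INTER_CUBIC)
cv2.imwrite('pics/w_stack_c.png',crop[:,:,::-1])
E
```

```text
blob [314 173] [354 206] (array([ 0.6475, -0.2031]), (29.8, 38.6), -14.39) centroid [ 0.6468 -0.2038]
blob [400 154] [415 169] (array([ 0.6431, -0.2088]), (36.7, 42.0), -26.83) centroid [ 0.643  -0.2088]
blob [415 145] [424 174] (array([ 0.6489, -0.2433]), (24.0, 80.0), 0.17) centroid [ 0.6488 -0.2443]
blob [400 154] [415 170] (array([ 0.6418, -0.21  ]), (40.2, 44.1), 0.19) centroid [ 0.6427 -0.209 ]
blob [415 145] [424 175] (array([ 0.6475, -0.2433]), (24.0, 82.7), 0.17) centroid [ 0.6487 -0.244 ]
```

View pics/w_stack_c.png

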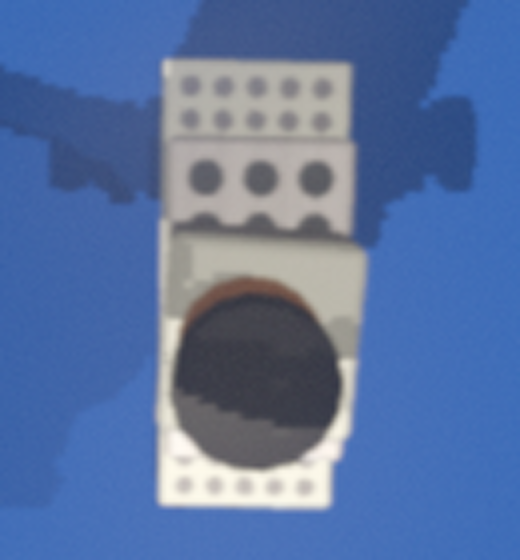

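```bash
python3 - <<'E'
from h import *
import pickle
cam=pickle.load(open('c_stack.pkl','rb'))
f=lambda u,v:((u+.5)/4-.5+270,(v+.5)/4-.5+100)
print("jar",p2w([f(257.5,385)],.15,cam))
for n,a,b,z in (("lid",(173,232),(367,247),.105),("block",(164,137),(356,142),.06),("rack",(162,59),(352,64),.03)):
    w=p2w([f(*a),f(*b)],z,cam); d=w[1]-w[0]; print(n,w.round(4),np.linalg.norm(d).round(4),np.degrees(np.arctan2(d[1],d[0])).round(2))
j=p2w([f(257.5,385)],.15,cam)[0]
go(j[0],j[1],.22,90)
E
```

```text
jar [[ 0.64624069 -0.20953163]]
lid [[ 0.6253 -0.1791]
 [ 0.6768 -0.183 ]] 0.0517 -4.3
block [[ 0.6215 -0.1564]
 [ 0.6785 -0.1578]] 0.057 -1.38
rack [[ 0.6199 -0.1336]
 [ 0.6801 -0.1351]] 0.0601 -1.39
at [ 0.6298 -0.2131  0.2985] yaw 89.86 q6 -0.37 | turn wz -0.14 then shift [0.36 1.65 7.85] rows>= 2
```

>>> {"api": "step_arm", "payload": {"rows": [[0, 0, 3, 0, 0, 0, 1], [0, 0, 3, 0, 0, 0, 1], [0.18, 0.75, 0.9, 0, 0, 0, 1], [0.18, 0.75, 0.9, 0, 0, 0, 1], [0, 0, 0, 0, 0, 0, 1], [0, 0, 0, 0, 0, 0, 1]]}}

```text
time: 3.72
ee_pos: [0.6446, -0.2091, 0.2247]
orientation: [3.14, 0.001, 1.568]
force: [0.5, -0.2, 0.1]
finger_gap: 1.004
gripper_force: 0.0
```

```bash
python3 -c "
from h import *
go(.6455,-.2095,.137,90)"
```

```text
at [ 0.6446 -0.2091  0.2247] yaw 89.85 q6 -0.36 | turn wz -0.15 then shift [-0.04  0.09  8.77] rows>= 3
```

>>> {"api": "step_arm", "payload": {"rows": [[0, 0.1, 3, 0, 0, 0, 1], [0, 0, 3, 0, 0, 0, 1], [0, 0, 2, 0, 0, 0, 1], [0, 0, 0.8, 0, 0, 0, 1], [0, 0, 0, 0, 0, 0, 1], [0, 0, 0, 0, 0, 0, -1], [0, 0, 0, 0, 0, 0, -1], [0, 0, 0, 0, 0, 0, -1], [0, 0, 0, 0, 0, 0, -1], [0, 0, 0, 0, 0, 0, -1], [0, 0, 0, 0, 0, 0, -1]]}}

```text
time: 4.63
ee_pos: [0.6459, -0.2088, 0.138]
orientation: [3.138, 0.001, 1.569]
force: [-1.3, -0.5, 6.2]
finger_gap: 0.478
gripper_force: 61.1
```

>>> {"api": "step_arm", "payload": {"rows": [[0, 0, -1, 0, 0, 0, -1], [0, 0, -2, 0, 0, 0, -1], [0, 0, -3, 0, 0, 0, -1], [0, 0, -3, 0, 0, 0, -1], [0, 0, -2, 0, 0, 0, -1], [0, 0, -1, 0, 0, 0, -1], [0, 0, 0, 0, 0, 0, -1]]}}

```text
time: 5.22
ee_pos: [0.6459, -0.2087, 0.2591]
orientation: [3.136, 0.002, 1.569]
force: [-0.1, 0.9, -0.7]
finger_gap: 0.478
gripper_force: 60.7
```

```bash
python3 -c "
from h import *
im,cam=shot('wrist','pics/w_stack2.png')
import pickle; pickle.dump(cam,open('c_stack2.pkl','wb'))
go(.445,.019,.28,90)"
```

```text
at [ 0.6456 -0.2086  0.2563] yaw 89.88 q6 -0.36 | turn wz -0.12 then shift [ 22.76 -20.06  -2.37] rows>= 8
```

>>> {"api": "step_arm", "payload": {"rows": [[1, -0.9, -0.3, 0, 0, 0, -1], [2.5, -2.2, -0.3, 0, 0, 0, -1], [2.5, -2.2, -0.3, 0, 0, 0, -1], [2.5, -2.2, -0.3, 0, 0, 0, -1], [2.5, -2.2, -0.3, 0, 0, 0, -1], [2.5, -2.2, -0.3, 0, 0, 0, -1], [2.5, -2.2, -0.3, 0, 0, 0, -1], [2.5, -2.2, -0.3, 0, 0, 0, -1], [2.5, -2.2, 0, 0, 0, 0, -1], [1.8, -1.5, 0, 0, 0, 0, -1], [0, 0, 0, 0, 0, 0, -1], [0, 0, 0, 0, 0, 0, -1]]}}

```text
time: 6.27
ee_pos: [0.445, 0.0206, 0.2775]
orientation: [-3.14, 0.0, 1.571]
force: [-0.2, 0.1, -1.7]
finger_gap: 0.472
gripper_force: 61.2
```

```bash
python3 -c "
from h import *
im,cam=shot('wrist','pics/w_bal.png')
import pickle; pickle.dump(cam,open('c_bal.pkl','wb'))
go(.445,.019,.28,90)"
```

```text
at [0.4455 0.02   0.2775] yaw 89.92 q6 -0.03 | turn wz -0.08 then shift [-0.1  -0.05 -0.25] rows>= 1
```

View pics/w_bal.png

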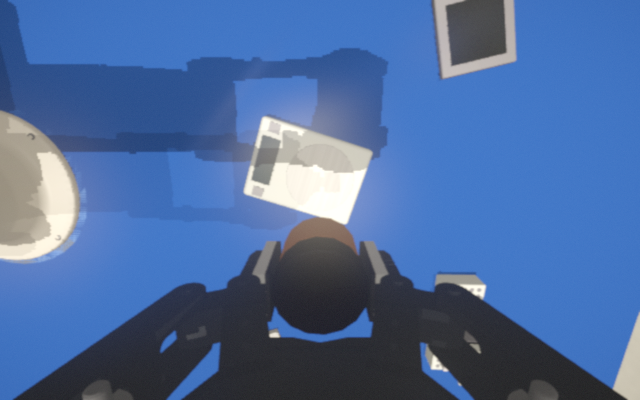

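The balance case runs from (245,117) to (372,222), with a faint pan near (321,172). The nest is at upper right. I'll measure both pan and case.

```bash
python3 - <<'E'
from h import *
import pickle
cam=pickle.load(open('c_bal.pkl','rb'))
im=cv2.imread('pics/w_bal.png')[:,:,::-1].copy()
s=cv2.cvtColor(im,cv2.COLOR_RGB2HSV)[...,1]
for th in (60,80,100): blob(s<th,cam,.022,(235,105,385,228))
g=cv2.createCLAHE(4,(8,8)).apply(im[...,2])
g4=cv2.resize(g[105:235,235:385],None,fx=4,fy=4,interpolation=cv2.INTER_CUBIC)
print(w2p([[.445,.019,.034],[.488,.019,.034]],cam))
c=cv2.HoughCircles(cv2.GaussianBlur(g4,(0,0),2),cv2.HOUGH_GRADIENT_ALT,1.5,20,param1=60,param2=.5,minRadius=115,maxRadius=160)
if c is not None:
    for u,v,r in c[0][:4]:
        p=((u+.5)/4-.5+235,(v+.5)/4-.5+105); print("circle",p,r/4,p2w([p],.034,cam))
        cv2.circle(g4,(int(u),int(v)),int(r),255,1)
cv2.imwrite('pics/w_bal_c.png',g4)
E
```

```text
blob [243 116] [372 227] (array([0.4241, 0.0176]), (139.7, 148.9), -17.56) centroid [0.4267 0.028 ]
blob [239 111] [372 227] (array([0.4282, 0.0252]), (146.5, 172.5), -36.36) centroid [0.4269 0.0287]
blob [235 105] [373 227] (array([0.4242, 0.0282]), (158.4, 176.8), 0.08) centroid [0.4278 0.0333]
[[319.98808665 178.30011863]
 [354.03076336 178.33256704]]
```

View pics/w_bal_c.png

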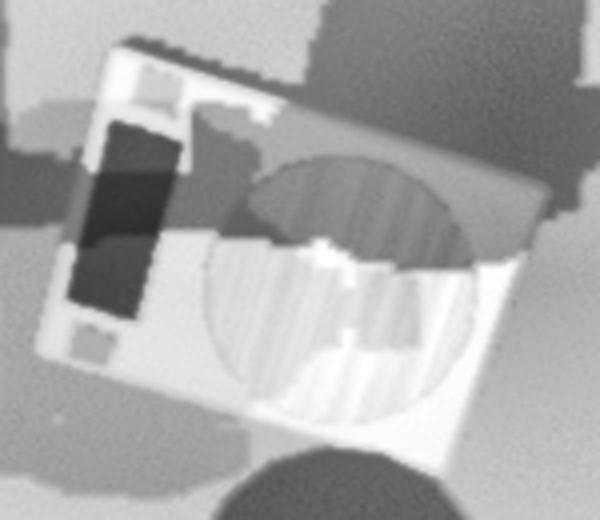

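Pan centre in the crop is (340,290), so the pan is at about (0.4447, 0.0202).

```bash
python3 -c "
from h import *
go(.4447,.0204,.0685,90)"
```

```text
at [0.4455 0.02   0.2775] yaw 89.92 q6 -0.03 | turn wz -0.08 then shift [ 0.04 -0.08 20.9 ] rows>= 6
```

>>> {"api": "step_arm", "payload": {"rows": [[0.04, -0.08, 2, 0, 0, 0, -1], [0, 0, 4, 0, 0, 0, -1], [0, 0, 4, 0, 0, 0, -1], [0, 0, 4, 0, 0, 0, -1], [0, 0, 3, 0, 0, 0, -1], [0, 0, 2, 0, 0, 0, -1], [0, 0, 1, 0, 0, 0, -1], [0, 0, 0.5, 0, 0, 0, -1], [0, 0, 0, 0, 0, 0, -1], [0, 0, 0, 0, 0, 0, -1]]}}

```text
time: 7.15
ee_pos: [0.4458, 0.02, 0.0754]
orientation: [3.14, 0.0, 1.568]
force: [0.4, 0.1, -1.7]
finger_gap: 0.478
gripper_force: 61.2
```

```bash
python3 -c "
from h import *
go(.4447,.0204,.068,90)"
```

```text
at [0.4458 0.02   0.0754] yaw 89.85 q6 -0.03 | turn wz -0.15 then shift [ 0.04 -0.11  0.74] rows>= 1
```

>>> {"api": "step_arm", "payload": {"rows": [[0.04, -0.1, 0.3, 0, 0, 0, -1], [0, 0, 0.25, 0, 0, 0, -1], [0, 0, 0.15, 0, 0, 0, -1], [0, 0, 0, 0, 0, 0, -1], [0, 0, 0, 0, 0, 0, -1]]}}

```text
time: 7.57
ee_pos: [0.444, 0.0208, 0.0675]
orientation: [3.141, 0.0, 1.569]
force: [-0.7, -0.3, -1.9]
finger_gap: 0.472
gripper_force: 61.2
```

>>> {"api": "step_arm", "payload": {"rows": [[0, 0, 0.1, 0, 0, 0, -1], [0, 0, 0, 0, 0, 0, -1], [0, 0, 0, 0, 0, 0, 0.3], [0, 0, 0, 0, 0, 0, 1], [0, 0, 0, 0, 0, 0, 1], [0, 0, -1, 0, 0, 0, 1], [0, 0, -3, 0, 0, 0, 1], [0, 0, -4, 0, 0, 0, 1], [0, 0, -4, 0, 0, 0, 1], [0, 0, -4, 0, 0, 0, 1], [0, 0, -4, 0, 0, 0, 1], [0, 0, -1.5, 0, 0, 0, 1]]}}

```text
time: 8.57
ee_pos: [0.4446, 0.0207, 0.2889]
orientation: [3.132, 0.0, 1.569]
force: [0.3, -0.8, 1.9]
finger_gap: 1.001
gripper_force: 0.0
```

```bash
python3 - <<'E'
from h import *
import pickle
cam0=pickle.load(open('c_stack2.pkl','rb'))
im0=cv2.imread('pics/w_stack2.png')
a=cv2.resize(im0[100:250,260:400],None,fx=4,fy=4,interpolation=cv2.INTER_CUBIC)[:600]
im,cam=shot('wrist'); pickle.dump(cam,open('c_bal2.pkl','wb'))
print(w2p([[.4447,.0204,.079]],cam))
b=cv2.cvtColor(im,cv2.COLOR_RGB2BGR)[60:360,220:420]
im3=np.zeros((600,800,3),np.uint8); im3[:,:560]=a; im3[:300,580:780]=b
t,_=shot('top'); im3[320:600,560:800]=cv2.resize(t[200:340,260:380],(240,280))[:,:,::-1]
cv2.imwrite('pics/comb1.png',im3)
go(.645,-.208,.26,94)
E
```

```text
[[317.88647782 182.75900894]]
at [0.4449 0.0207 0.2867] yaw 89.88 q6 -0.03 | turn wz -4.12 then shift [-24.21  18.37   2.67] rows>= 8
```

View pics/comb1.png

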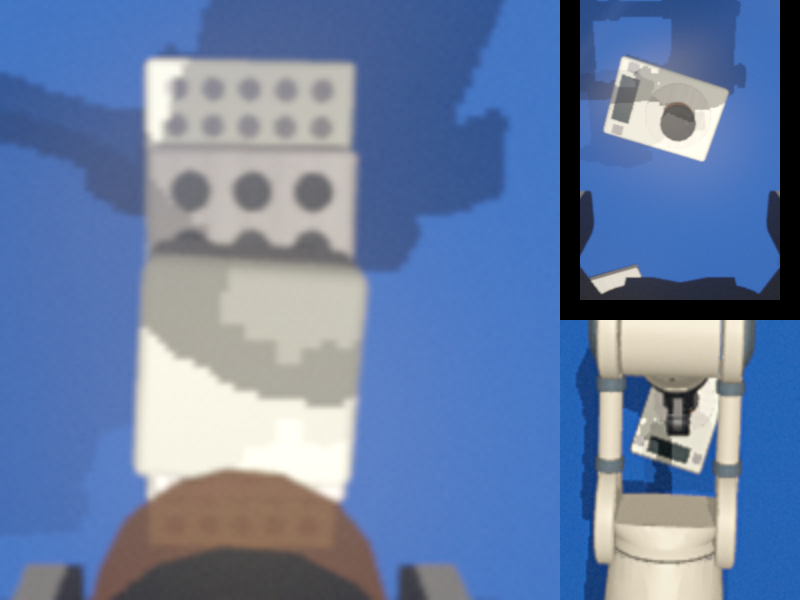

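The jar stands on the pan as predicted. Lid corners in the crop are about (145,258), (368,272), (350,487) and (134,474).

```bash
python3 - <<'E'
from h import *
import pickle
cam=pickle.load(open('c_stack2.pkl','rb'))
f=lambda q:((q[0]+.5)/4-.5+260,(q[1]+.5)/4-.5+100)
w=p2w([f(q) for q in ((145,258),(368,272),(350,487),(134,474))],.105,cam)
print(w.round(4),w.mean(0),[np.linalg.norm(w[i]-w[i-1]).round(4) for i in range(4)],[np.degrees(np.arctan2(*(w[i]-w[i-1])[::-1])).round(1) for i in range(4)])
w=p2w([f(q) for q in ((147,148),(357,152))],.06,cam); print(w.round(4), w.mean(0))
w=p2w([f(q) for q in ((147,60),(355,63))],.03,cam); print(w.round(4), w.mean(0))
E
```

```text
[[ 0.6246 -0.1796]
 [ 0.6772 -0.183 ]
 [ 0.6742 -0.2368]
 [ 0.6206 -0.2332]] [ 0.64915384 -0.20814202] [np.float64(0.0537), np.float64(0.0527), np.float64(0.0538), np.float64(0.0537)] [np.float64(85.7), np.float64(-3.7), np.float64(-93.1), np.float64(176.2)]
[[ 0.6224 -0.1568]
 [ 0.6784 -0.158 ]] [ 0.6503993  -0.15739452]
[[ 0.6207 -0.1339]
 [ 0.6803 -0.1348]] [ 0.65050079 -0.13437095]
```

```bash
python3 -c "
from h import *
go(.649,-.208,.2,86.2)"
```

```text
at [0.4449 0.0207 0.2867] yaw 89.88 q6 -0.03 | turn wz 3.68 then shift [-21.47  21.88   8.67] rows>= 8
```

>>> {"api": "step_arm", "payload": {"rows": [[0, 0, 0, 0, 0, 3.7, 1], [-2, 2, 0.5, 0, 0, 0, 1], [-2.5, 2.6, 1, 0, 0, 0, 1], [-2.5, 2.6, 1, 0, 0, 0, 1], [-2.5, 2.6, 1, 0, 0, 0, 1], [-2.5, 2.6, 1, 0, 0, 0, 1], [-2.5, 2.6, 1, 0, 0, 0, 1], [-2.5, 2.6, 1, 0, 0, 0, 1], [-2.5, 2.6, 1, 0, 0, 0, 1], [-2, 1.7, 1, 0, 0, 0, 1], [0, 0, 0, 0, 0, 0, 1], [0, 0, 0, 0, 0, 0, 1]]}}

```text
time: 9.67
ee_pos: [0.6475, -0.2092, 0.1922]
orientation: [-3.136, -0.002, 1.502]
force: [-0.7, 0.9, 0.5]
finger_gap: 1.002
gripper_force: 0.0
```

```bash
python3 -c "
from h import *
go(.649,-.208,.091,86.2)"
```

```text
at [ 0.6475 -0.2092  0.1922] yaw 86.08 q6 -0.29 | turn wz -0.12 then shift [ 0.13  0.14 10.12] rows>= 3
```

>>> {"api": "step_arm", "payload": {"rows": [[0.13, 0.14, 2, 0, 0, 0, 1], [0, 0, 3, 0, 0, 0, 1], [0, 0, 2.5, 0, 0, 0, 1], [0, 0, 1, 0, 0, 0, 1], [0, 0, 0.5, 0, 0, 0, 1], [0, 0, 0, 0, 0, 0, 1], [0, 0, 0, 0, 0, 0, 1]]}}

```text
time: 10.25
ee_pos: [0.6501, -0.207, 0.1084]
orientation: [3.139, 0.001, 1.505]
force: [-0.0, -0.7, 0.2]
finger_gap: 0.999
gripper_force: 0.0
```

```bash
python3 -c "
from h import *
go(.649,-.208,.091,86.2)"
```

```text
at [ 0.6501 -0.207   0.1084] yaw 86.2 q6 -0.29 | turn wz 0.0 then shift [-0.11 -0.1   1.74] rows>= 1
```

>>> {"api": "step_arm", "payload": {"rows": [[-0.05, -0.1, 1, 0, 0, 0, 1], [0, 0, 0.7, 0, 0, 0, 1], [0, 0, 0, 0, 0, 0, 1], [0, 0, 0, 0, 0, 0, 1], [0, 0, 0, 0, 0, 0, -1], [0, 0, 0, 0, 0, 0, -1], [0, 0, 0, 0, 0, 0, -1], [0, 0, 0, 0, 0, 0, -1], [0, 0, 0, 0, 0, 0, -1], [0, 0, 0, 0, 0, 0, -1]]}}

```text
time: 11.08
ee_pos: [0.6489, -0.2077, 0.09]
orientation: [3.14, 0.0, 1.504]
force: [-0.5, -0.2, 3.9]
finger_gap: 0.627
gripper_force: 63.6
```

```bash
python3 -c "
from h import *
s=robot.read_state();print(s['ee_pos'],np.degrees(s['orientation'][2]),s['force'])"
```

```text
[ 0.64887209 -0.20773482  0.08996841] 86.18020386315452 [-0.47201084 -0.1912501   3.85261935]
```

>>> {"api": "step_arm", "payload": {"rows": [[0, 0, -1, 0, 0, 0, -1], [0, 0, -2, 0, 0, 0, -1], [0, 0, -3, 0, 0, 0, -1], [0, 0, -3, 0, 0, 0, -1], [0, 0, -3, 0, 0, 0, -1], [0, 0, -2, 0, 0, 0, -1], [0, 0, -1, 0, 0, 0, -1], [0, 0, 0, 0, 0, 0, -1], [0, 0, 0, 0, 0, 0, -1]]}}

```text
time: 11.83
ee_pos: [0.6486, -0.2076, 0.2386]
orientation: [-3.141, -0.0, 1.504]
force: [0.4, 0.1, -1.6]
finger_gap: 0.623
gripper_force: 63.5
```

```bash
python3 -c "
from h import *
import pickle
im,cam=shot('wrist','pics/w_stack3.png'); pickle.dump(cam,open('c_stack3.pkl','wb'))
go(.628,.191,.25,103)"
```

```text
at [ 0.6482 -0.2074  0.2371] yaw 86.18 q6 -0.29 | turn wz -16.82 then shift [39.28  7.   -1.29] rows>= 10
```

>>> {"api": "step_arm", "payload": {"rows": [[0, 0, -0.4, 0, 0, -5.6, -1], [0, 0, -0.4, 0, 0, -5.6, -1], [0, 0, -0.4, 0, 0, -5.6, -1], [1.5, 0.3, 0, 0, 0, 0, -1], [3, 0.5, 0, 0, 0, 0, -1], [3.5, 0.6, 0, 0, 0, 0, -1], [3.5, 0.6, 0, 0, 0, 0, -1], [3.5, 0.6, 0, 0, 0, 0, -1], [3.5, 0.6, 0, 0, 0, 0, -1], [3.5, 0.6, 0, 0, 0, 0, -1], [3.5, 0.6, 0, 0, 0, 0, -1], [3.5, 0.6, 0, 0, 0, 0, -1]]}}

```text
time: 12.88
ee_pos: [0.6309, 0.0886, 0.2487]
orientation: [-3.138, -0.001, 1.796]
force: [0.3, 0.5, -0.7]
finger_gap: 0.621
gripper_force: 63.5
```

>>> {"api": "step_arm", "payload": {"rows": [[3.5, 0.6, 0, 0, 0, 0, -1], [3.5, 0.6, 0, 0, 0, 0, -1], [2, 0.4, 0, 0, 0, 0, -1], [1.0, 0.3, 0, 0, 0, 0, -1], [0, 0, 0, 0, 0, 0, -1], [0, 0, 0, 0, 0, 0, -1], [0, 0, 0, 0, 0, 0, -1]]}}

```text
time: 13.47
ee_pos: [0.6283, 0.1865, 0.2505]
orientation: [-3.14, 0.001, 1.795]
force: [-1.6, 0.5, -1.4]
finger_gap: 0.624
gripper_force: 63.5
```

```bash
python3 - <<'E'
from h import *
import pickle
im,cam=shot('wrist','pics/w_nest.png'); pickle.dump(cam,open('c_nest.pkl','wb'))
s=cv2.cvtColor(im,cv2.COLOR_RGB2HSV)[...,1]
print(w2p([[.628,.191,.01]],cam)); go(.628,.191,.25,103)
cv2.imwrite('pics/comb2.png',np.hstack([cv2.resize(im[80:280,220:420],(400,400)),cv2.resize(cv2.imread('pics/w_stack3.png')[100:300,220:420],(400,400))[:,:,::-1]])[:,:,::-1])
for th in (70,90,110): blob(s<th,cam,.01,(240,60,400,235))
for th in (60,80): blob(im.max(2)<th,cam,.01,(240,60,400,235))
E
```

```text
[[320.51464148 173.84028537]]
at [0.6284 0.1863 0.2509] yaw 102.85 q6 0.01 | turn wz -0.15 then shift [0.47 0.07 0.09] rows>= 1
blob [256 136] [384 234] (array([0.6311, 0.1741]), (126.6, 169.4), 12.95) centroid [0.6329 0.1712]
blob [256 136] [384 234] (array([0.6311, 0.1741]), (126.6, 169.4), 12.95) centroid [0.6329 0.1711]
blob [255 136] [384 234] (array([0.6305, 0.1739]), (126.6, 170.7), 12.95) centroid [0.6329 0.1711]
blob [296 147] [347 197] (array([0.6289, 0.1928]), (62.9, 63.8), 12.93) centroid [0.6292 0.1934]
```

View pics/comb2.png

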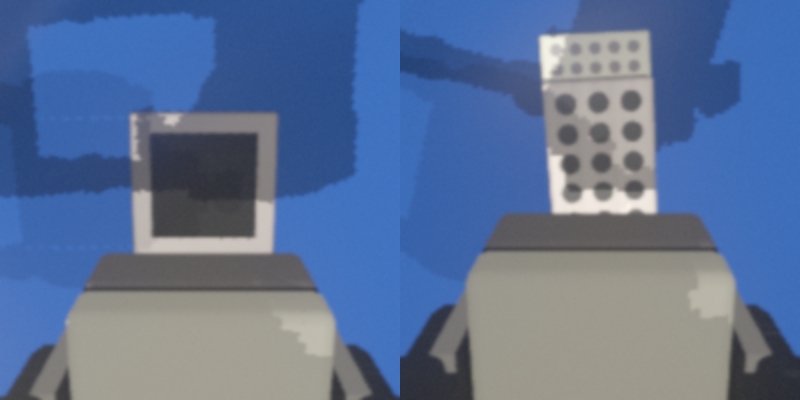

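The black square is fully visible and centred near (320,173) px, at about (0.629, 0.193) with yaw 12.9°. The box hangs square in the jaws.

>>> {"api": "step_arm", "payload": {"rows": [[0.65, -0.05, 2, 0, 0, 0, -1], [0, 0, 3.5, 0, 0, 0, -1], [0, 0, 3.5, 0, 0, 0, -1], [0, 0, 3.5, 0, 0, 0, -1], [0, 0, 3, 0, 0, 0, -1], [0, 0, 2, 0, 0, 0, -1], [0, 0, 1.5, 0, 0, 0, -1], [0, 0, 1, 0, 0, 0, -1], [0, 0, 0, 0, 0, 0, -1], [0, 0, 0, 0, 0, 0, -1], [0, 0, 0, 0, 0, 0, -1]]}}

```text
time: 14.43
ee_pos: [0.6273, 0.1938, 0.0532]
orientation: [3.139, 0.0, 1.797]
force: [-0.4, 1.3, 0.0]
finger_gap: 0.625
gripper_force: 63.5
```

```bash
python3 -c "
from h import *
go(.629,.193,.041,102.95)"
```

```text
at [0.6273 0.1938 0.0532] yaw 102.94 q6 0.02 | turn wz -0.01 then shift [-0.12  0.15  1.22] rows>= 1
```

>>> {"api": "step_arm", "payload": {"rows": [[-0.1, 0.15, 0.6, 0, 0, 0, -1], [0, 0, 0.4, 0, 0, 0, -1], [0, 0, 0.2, 0, 0, 0, -1], [0, 0, 0.1, 0, 0, 0, -1], [0, 0, 0, 0, 0, 0, -1], [0, 0, 0, 0, 0, 0, -1], [0, 0, 0, 0, 0, 0, -1]]}}

```text
time: 15.02
ee_pos: [0.6285, 0.1936, 0.0399]
orientation: [3.14, 0.0, 1.797]
force: [-2.2, -0.4, 5.4]
finger_gap: 0.623
gripper_force: 64.1
```

>>> {"api": "step_arm", "payload": {"rows": [[0, 0, 0, 0, 0, 0, 0.5], [0, 0, 0, 0, 0, 0, 1], [0, 0, 0, 0, 0, 0, 1], [0, 0, 0, 0, 0, 0, 1], [0, 0, -1, 0, 0, 0, 1], [0, 0, -3, 0, 0, 0, 1], [0, 0, -4, 0, 0, 0, 1], [0, 0, -4, 0, 0, 0, 1], [0, 0, -4, 0, 0, 0, 1], [0, 0, -4, 0, 0, 0, 1], [0, 0, -3, 0, 0, 0, 1], [0, 0, 0, 0, 0, 0, 1]]}}

```text
time: 16.02
ee_pos: [0.6292, 0.1939, 0.2792]
orientation: [3.127, -0.0, 1.797]
force: [1.4, 0.3, 0.8]
finger_gap: 1.001
gripper_force: 0.0
```

```bash
python3 - <<'E'
from h import *
im,cam=shot('wrist','pics/w_nest2.png')
print(w2p([[.629,.193,.055],[.629,.193,.01]],cam))
E
```

```text
[[316.57751238 180.76818809]
 [316.46889665 174.11472732]]
```

```bash
python3 -c "
from h import *
go(.649,-.207,.22,88.7)"
```

```text
at [0.629  0.1938 0.2752] yaw 102.98 q6 0.02 | turn wz 14.28 then shift [-40.03   2.91   5.52] rows>= 10
```

>>> {"api": "step_arm", "payload": {"rows": [[0, 0, 0, 0, 0, 7.1, 1], [0, 0, 0, 0, 0, 7.1, 1], [-2, 0.2, 0, 0, 0, 0, 1], [-3.6, 0.3, 0.4, 0, 0, 0, 1], [-3.6, 0.3, 0.5, 0, 0, 0, 1], [-3.6, 0.3, 0.5, 0, 0, 0, 1], [-3.6, 0.3, 0.5, 0, 0, 0, 1], [-3.6, 0.3, 0.5, 0, 0, 0, 1], [-3.6, 0.2, 0.5, 0, 0, 0, 1], [-3.6, 0.2, 0.5, 0, 0, 0, 1], [-3.6, 0.2, 0.5, 0, 0, 0, 1], [-3.6, 0.2, 0.5, 0, 0, 0, 1]]}}

```text
time: 17.07
ee_pos: [0.6449, -0.1525, 0.2227]
orientation: [-3.14, -0.001, 1.55]
force: [1.0, 1.4, -0.0]
finger_gap: 1.005
gripper_force: 0.0
```

>>> {"api": "step_arm", "payload": {"rows": [[-3.6, 0.2, 0.5, 0, 0, 0, 1], [-2, 0.2, 0.3, 0, 0, 0, 1], [0, 0, 0, 0, 0, 0, 1], [0, 0, 0, 0, 0, 0, 1], [0, 0, 0, 0, 0, 0, 1], [0, 0, 0, 0, 0, 0, 1]]}}

```text
time: 17.57
ee_pos: [0.6486, -0.2055, 0.2163]
orientation: [-3.142, -0.001, 1.551]
force: [0.3, -0.6, -0.6]
finger_gap: 0.995
gripper_force: 0.0
```

```bash
python3 - <<'E'
from h import *
import pickle
im,cam=shot('wrist','pics/w_stack4.png'); pickle.dump(cam,open('c_stack4.pkl','wb'))
go(.649,-.207,.06,88.7)
B=cv2.cvtColor(im,cv2.COLOR_RGB2BGR)
a=cv2.resize(B[90:270,250:390],None,fx=3.3333,fy=3.3333,interpolation=cv2.INTER_CUBIC)
b=cv2.resize(cv2.imread('pics/w_nest2.png')[120:240,260:380],(320,320))
o=np.zeros((600,800,3),np.uint8); o[:,:a.shape[1]]=a[:600]; o[:320,480:800]=b
cv2.imwrite('pics/comb3.png',o)
E
```

```text
at [ 0.6487 -0.2054  0.2166] yaw 88.89 q6 -0.34 | turn wz 0.19 then shift [-0.15  0.04 15.66] rows>= 4
```

View pics/comb3.png

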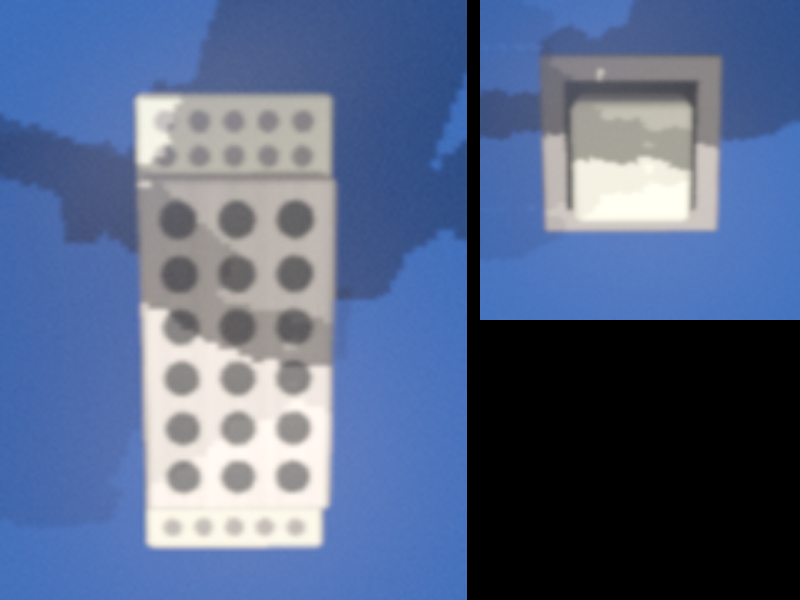

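The tip box is centred on the nest at (317,180), as predicted. Cold block corners in the crop are (138,180), (336,181), (329,508) and (147,508). Rack corners are (135,94), (333,95), (322,547) and (147,547).

```bash
python3 - <<'E'
from h import *
import pickle
cam=pickle.load(open('c_stack4.pkl','rb'))
k=3.3333
f=lambda q:((q[0]+.5)/k-.5+250,(q[1]+.5)/k-.5+90)
for n,z,Q in (("block",.06,((138,180),(336,181),(329,508),(147,508))),("rack",.03,((135,94),(333,95),(322,547),(147,547)))):
    w=p2w([f(q) for q in Q],z,cam); a=(w[0]+w[1]-w[2]-w[3])/2
    print(n,w.round(4).tolist(),w.mean(0).round(4),np.linalg.norm(w[1]-w[0]).round(4),np.linalg.norm(a).round(4),"yaw",np.degrees(np.arctan2(a[1],a[0])).round(2))
E
```

```text
block [[0.623, -0.1569], [0.6783, -0.1582], [0.6771, -0.2568], [0.6213, -0.2558]] [ 0.6499 -0.2069] 0.0553 0.0988 yaw 89.13
rack [[0.6203, -0.1335], [0.6802, -0.135], [0.6777, -0.2843], [0.6175, -0.2832]] [ 0.6489 -0.209 ] 0.0599 0.1495 yaw 88.97
```

>>> {"api": "step_arm", "payload": {"rows": [[-0.15, 0.12, 2, 0, 0, 0, 1], [0, 0, 4, 0, 0, 0, 1], [0, 0, 4, 0, 0, 0, 1], [0, 0, 3, 0, 0, 0, 1], [0, 0, 1.5, 0, 0, 0, 1], [0, 0, 0.5, 0, 0, 0, 1], [0, 0, 0, 0, 0, 0, 1], [0, 0, 0, 0, 0, 0, 1], [0, 0, 0, 0, 0, 0, 1]]}}

```text
time: 18.37
ee_pos: [0.651, -0.2085, 0.0693]
orientation: [3.137, 0.001, 1.55]
force: [0.3, -0.2, 0.2]
finger_gap: 0.998
gripper_force: 0.0
```

```bash
python3 -c "
from h import *
go(.6499,-.2069,.0575,89.1)"
```

```text
at [ 0.651  -0.2085  0.0693] yaw 88.82 q6 -0.34 | turn wz -0.28 then shift [ 0.16 -0.11  1.18] rows>= 1
```

>>> {"api": "step_arm", "payload": {"rows": [[0.16, -0.1, 0.7, 0, 0, -0.3, 1], [0, 0, 0.5, 0, 0, 0, 1], [0, 0, 0, 0, 0, 0, 1], [0, 0, 0, 0, 0, 0, 1], [0, 0, 0, 0, 0, 0, -1], [0, 0, 0, 0, 0, 0, -1], [0, 0, 0, 0, 0, 0, -1], [0, 0, 0, 0, 0, 0, -1], [0, 0, 0, 0, 0, 0, -1], [0, 0, 0, 0, 0, 0, -1]]}}

```text
time: 19.2
ee_pos: [0.649, -0.2071, 0.055]
orientation: [3.14, 0.0, 1.555]
force: [0.4, -0.8, 4.1]
finger_gap: 0.642
gripper_force: 66.9
```

```bash
python3 -c "
from h import *
s=robot.read_state();print(s['ee_pos'],np.degrees(s['orientation'][2]),s['force'])"
```

```text
[ 0.64901534 -0.20708425  0.05501891] 89.07841415354653 [ 0.37317095 -0.80712855  4.10897441]
```

>>> {"api": "step_arm", "payload": {"rows": [[0, 0, -1, 0, 0, 0, -1], [0, 0, -2, 0, 0, 0, -1], [0, 0, -3, 0, 0, 0, -1], [0, 0, -4, 0, 0, 0, -1], [0, 0, -4, 0, 0, -2, -1], [0, 0, -3, 0, 0, -3, -1], [0, 0, -2, 0, 0, -4, -1], [0, 0, -1, 0, 0, -4.9, -1], [0, 0, 0, 0, 0, 0, -1], [0, 0, 0, 0, 0, 0, -1], [0, 0, 0, 0, 0, 0, -1]]}}

```text
time: 20.12
ee_pos: [0.6482, -0.2067, 0.252]
orientation: [-3.139, -0.002, 1.795]
force: [0.1, 0.5, -2.9]
finger_gap: 0.645
gripper_force: 66.4
```

```bash
python3 -c "
from h import *
go(.406,.331,.26,103)"
```

```text
at [ 0.6482 -0.2067  0.252 ] yaw 102.84 q6 -0.58 | turn wz -0.16 then shift [ 57.84 -11.5   -0.8 ] rows>= 15
```

>>> {"api": "step_arm", "payload": {"rows": [[1, -0.2, -0.1, 0, 0, -0.2, -1], [2.5, -0.5, -0.1, 0, 0, 0, -1], [3.5, -0.7, -0.1, 0, 0, 0, -1], [3.5, -0.7, -0.1, 0, 0, 0, -1], [3.5, -0.7, -0.1, 0, 0, 0, -1], [3.5, -0.7, -0.1, 0, 0, 0, -1], [3.5, -0.7, -0.1, 0, 0, 0, -1], [3.5, -0.7, 0, 0, 0, 0, -1], [3.5, -0.7, 0, 0, 0, 0, -1], [3.5, -0.7, 0, 0, 0, 0, -1], [3.5, -0.7, 0, 0, 0, 0, -1], [3.5, -0.7, 0, 0, 0, 0, -1]]}}

```text
time: 21.12
ee_pos: [0.4839, 0.152, 0.2599]
orientation: [-3.14, -0.0, 1.8]
force: [0.7, -0.1, -2.0]
finger_gap: 0.642
gripper_force: 66.3
```

>>> {"api": "step_arm", "payload": {"rows": [[3.5, -0.7, 0, 0, 0, 0, -1], [3.5, -0.7, 0, 0, 0, 0, -1], [3.5, -0.7, 0, 0, 0, 0, -1], [3.5, -0.7, 0, 0, 0, 0, -1], [3.0, -0.6, 0, 0, 0, 0, -1], [1.8, -0.4, 0, 0, 0, 0, -1], [0.5, -0.1, 0, 0, 0, 0, -1], [0, 0, 0, 0, 0, 0, -1], [0, 0, 0, 0, 0, 0, -1], [0, 0, 0, 0, 0, 0, -1]]}}

```text
time: 21.95
ee_pos: [0.4041, 0.3285, 0.2608]
orientation: [-3.141, 0.001, 1.799]
force: [-0.3, -0.8, -2.5]
finger_gap: 0.644
gripper_force: 66.3
```

```bash
python3 - <<'E'
from h import *
import pickle
im,cam=shot('wrist','pics/w_chil.png'); pickle.dump(cam,open('c_chil.pkl','wb'))
go(.406,.331,.26,103)
B=cv2.cvtColor(im,cv2.COLOR_RGB2BGR)
cv2.imwrite('pics/chil_c.png',cv2.resize(B[80:280,220:420],None,fx=3,fy=3,interpolation=cv2.INTER_CUBIC))
for th in (90,110): blob(im.max(2)<th,cam,.04,(240,60,400,260))
E
```

```text
at [0.4043 0.3284 0.261 ] yaw 103.08 q6 0.39 | turn wz 0.08 then shift [0.21 0.22 0.1 ] rows>= 1
blob [270 223] [292 243] (array([0.3719, 0.2518]), (27.1, 27.2), -34.53) centroid [0.3723 0.2512]
blob [309 222] [331 243] (array([0.4193, 0.2634]), (27.7, 27.9), 41.61) centroid [0.4194 0.2636]
blob [347 222] [370 244] (array([0.4665, 0.2743]), (28.8, 29.6), -75.41) centroid [0.4665 0.2746]
blob [269 222] [292 244] (array([0.3715, 0.2521]), (28.8, 29.7), -78.36) centroid [0.3716 0.2525]
blob [308 221] [332 244] (array([0.4194, 0.2636]), (30.1, 30.2), -14.7) centroid [0.4193 0.2638]
blob [349 186] [372 208] (array([0.4566, 0.3197]), (27.4, 28.0), 13.16) centroid [0.4564 0.3198]
blob [308 186] [331 209] (array([0.4086, 0.3079]), (27.8, 28.7), -76.84) centroid [0.4087 0.308 ]
blob [270 185] [291 209] (array([0.3632, 0.2974]), (25.3, 30.3), -83.46) centroid [0.3627 0.2973]
blob [289 130] [351 160] (array([0.3947, 0.3681]), (33.1, 72.3), 15.11) centroid [0.4013 0.3666]
```

View pics/chil_c.png

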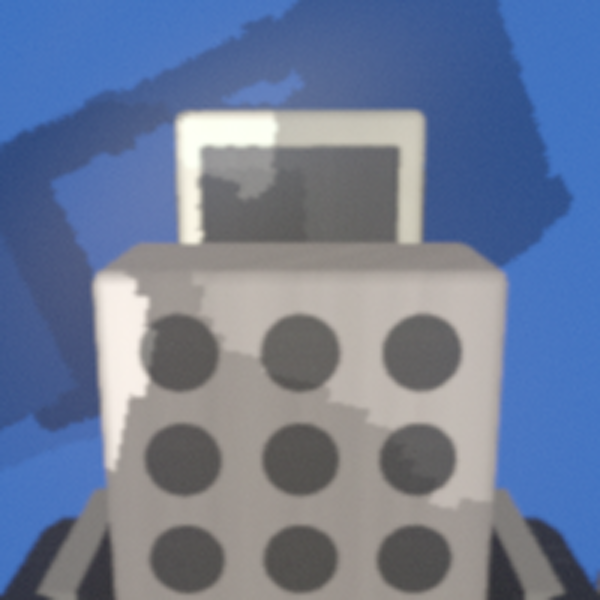

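The chiller's far plate edge is at crop (200,147)-(400,147), and the case edge is at row 112. The block hangs square.

```bash
python3 - <<'E'
from h import *
import pickle
cam=pickle.load(open('c_chil.pkl','rb'))
k=3
f=lambda q:((q[0]+.5)/k-.5+220,(q[1]+.5)/k-.5+80)
for n,z,L,Q in (("plate",.04,.06,((200,147),(400,147))),("case",.038,.073,((177,112),(426,112))),("held",.266,.05,((95,271),(508,271)))):
    w=p2w([f(q) for q in Q],z,cam); d=w[1]-w[0]; a=np.degrees(np.arctan2(d[1],d[0])); n2=np.array([-d[1],d[0]])/np.linalg.norm(d)
    print(n,np.linalg.norm(d).round(4),"yaw",(a+90).round(2),"centre",(w.mean(0)-L*n2).round(4))
# top camera: dark plate
it,ct=shot("top"); blob((it.max(2)<110),ct,.04,(185,232,243,275),100)
t0=cv2.imread('pics/top0.png')[:,:,::-1]
for th in (110,140): blob((t0.max(2)<th),ct,.04,(185,232,243,275),100)
go(.406,.331,.26,103)
E
```

```text
plate 0.0754 yaw 103.13 centre [0.4041 0.328 ]
case 0.0934 yaw 103.13 centre [0.4047 0.3278]
held 0.0548 yaw 103.15 centre [0.4046 0.3286]
blob [185 248] [203 271] (array([0.3743, 0.3924]), (39.8, 84.2), 40.11) centroid [0.3794 0.3871]
blob [206 239] [234 266] (array([0.4014, 0.313 ]), (67.4, 80.8), 30.57) centroid [0.3977 0.3078]
blob [190 237] [235 270] (array([0.4037, 0.3267]), (73.9, 117.9), -76.47) centroid [0.4034 0.3269]
at [0.4044 0.3284 0.2612] yaw 103.07 q6 0.39 | turn wz 0.07 then shift [0.22 0.21 0.12] rows>= 1
```

>>> {"api": "step_arm", "payload": {"rows": [[0, 0, 2, 0, 0, 0, -1], [0, 0, 3.5, 0, 0, 0, -1], [0, 0, 3.5, 0, 0, 0, -1], [0, 0, 3.5, 0, 0, 0, -1], [0, 0, 3, 0, 0, 0, -1], [0, 0, 2, 0, 0, 0, -1], [0, 0, 0.8, 0, 0, 0, -1], [0, 0, 0, 0, 0, 0, -1], [0, 0, 0, 0, 0, 0, -1], [0, 0, 0, 0, 0, 0, -1]]}}

```text
time: 22.88
ee_pos: [0.4051, 0.3299, 0.0807]
orientation: [3.138, -0.001, 1.8]
force: [0.0, -0.1, -2.3]
finger_gap: 0.643
gripper_force: 66.2
```

```bash
python3 -c "
from h import *
go(.4043,.328,.066,103.1)"
```

```text
at [0.4051 0.3299 0.0807] yaw 103.15 q6 0.39 | turn wz 0.05 then shift [-0.17 -0.13  1.47] rows>= 1
```

>>> {"api": "step_arm", "payload": {"rows": [[-0.15, -0.1, 0.7, 0, 0, 0, -1], [0, 0, 0.4, 0, 0, 0, -1], [0, 0, 0.25, 0, 0, 0, -1], [0, 0, 0.15, 0, 0, 0, -1], [0, 0, 0, 0, 0, 0, -1], [0, 0, 0, 0, 0, 0, -1], [0, 0, 0, 0, 0, 0, -1]]}}

```text
time: 23.47
ee_pos: [0.4034, 0.3278, 0.0649]
orientation: [3.141, -0.0, 1.801]
force: [-2.9, -1.7, 5.8]
finger_gap: 0.642
gripper_force: 67.2
```

>>> {"api": "step_arm", "payload": {"rows": [[0, 0, 0, 0, 0, 0, 0.5], [0, 0, 0, 0, 0, 0, 1], [0, 0, 0, 0, 0, 0, 1], [0, 0, 0, 0, 0, 0, 1], [0, 0, -1, 0, 0, 0, 1], [0, 0, -3, 0, 0, 0, 1], [0, 0, -4, 0, 0, 0, 1], [0, 0, -4, 0, 0, 0, 1], [0, 0, -4, 0, 0, 0, 1], [0, 0, -3, 0, 0, 0, 1], [0, 0, -1, 0, 0, 0, 1], [0, 0, 0, 0, 0, 0, 1]]}}

```text
time: 24.47
ee_pos: [0.4041, 0.3284, 0.2681]
orientation: [3.135, -0.003, 1.801]
force: [0.9, -0.3, -0.9]
finger_gap: 1.001
gripper_force: 0.0
```

```bash
python3 - <<'E'
from h import *
import pickle
im,cam=shot('wrist','pics/w_chil2.png'); pickle.dump(cam,open('c_chil2.pkl','wb'))
go(.649,-.209,.2,89)
E
```

```text
at [0.4036 0.328  0.2648] yaw 103.18 q6 0.39 | turn wz 14.18 then shift [-53.26  25.47   6.48] rows>= 15
```

>>> {"api": "step_arm", "payload": {"rows": [[0, 0, 0, 0, 0, 7.1, 1], [0, 0, 0, 0, 0, 7.1, 1], [-2, 1, 0, 0, 0, 0, 1], [-3.4, 1.6, 0, 0, 0, 0, 1], [-3.4, 1.6, 0, 0, 0, 0, 1], [-3.4, 1.6, 0, 0, 0, 0, 1], [-3.4, 1.6, 0, 0, 0, 0, 1], [-3.4, 1.6, 0, 0, 0, 0, 1], [-3.4, 1.6, 0, 0, 0, 0, 1], [-3.4, 1.6, 0, 0, 0, 0, 1], [-3.4, 1.6, 0, 0, 0, 0, 1], [-3.4, 1.6, 0, 0, 0, 0, 1]]}}

```text
time: 25.52
ee_pos: [0.5511, -0.0028, 0.2601]
orientation: [-3.137, -0.0, 1.553]
force: [0.5, 0.6, -0.2]
finger_gap: 1.001
gripper_force: 0.0
```

>>> {"api": "step_arm", "payload": {"rows": [[-3.4, 1.6, 0.8, 0, 0, 0, 1], [-3.4, 1.6, 0.9, 0, 0, 0, 1], [-3.4, 1.6, 0.9, 0, 0, 0, 1], [-3.4, 1.6, 0.9, 0, 0, 0, 1], [-3.4, 1.6, 1, 0, 0, 0, 1], [-2.3, 1.2, 1, 0, 0, 0, 1], [-1, 0.8, 1, 0, 0, 0, 1], [0, 0, 0, 0, 0, 0, 1], [0, 0, 0, 0, 0, 0, 1], [0, 0, 0, 0, 0, 0, 1], [0, 0, 0, 0, 0, 0, 1]]}}

```text
time: 26.43
ee_pos: [0.6477, -0.2045, 0.1989]
orientation: [3.141, -0.0, 1.554]
force: [0.0, 0.5, 1.3]
finger_gap: 1.004
gripper_force: 0.0
```

```bash
python3 - <<'E'
from h import *
import pickle
im,cam=shot('wrist','pics/w_stack5.png'); pickle.dump(cam,open('c_stack5.pkl','wb'))
s=cv2.cvtColor(im,cv2.COLOR_RGB2HSV)[...,1]
for th in (70,85,100): blob(s<th,cam,.03,(240,60,400,290))
go(.649,-.209,.2,89)
c=pickle.load(open('c_chil2.pkl','rb')); print(w2p([[.4043,.328,.07],[.4043,.328,.04]],c))
B=cv2.cvtColor(im,cv2.COLOR_RGB2BGR)
o=np.hstack([cv2.resize(B[90:290,240:400],(400,500)),cv2.resize(cv2.imread('pics/w_chil2.png')[90:290,240:400],(400,500))])
cv2.imwrite('pics/comb4.png',o)
E
```

```text
blob [289 118] [352 262] (array([ 0.6487, -0.2089]), (61.5, 151.0), 88.97) centroid [ 0.6488 -0.202 ]
blob [289 118] [352 262] (array([ 0.6488, -0.2089]), (61.9, 150.9), 89.09) centroid [ 0.6489 -0.202 ]
blob [283 118] [353 262] (array([ 0.6474, -0.2089]), (69.0, 152.6), -89.13) centroid [ 0.6487 -0.2017]
at [ 0.6478 -0.2045  0.1994] yaw 89.06 q6 -0.34 | turn wz 0.06 then shift [-0.45  0.13 -0.06] rows>= 1
[[318.45535377 185.52563644]
 [318.40982531 180.27294326]]
```

View pics/comb4.png

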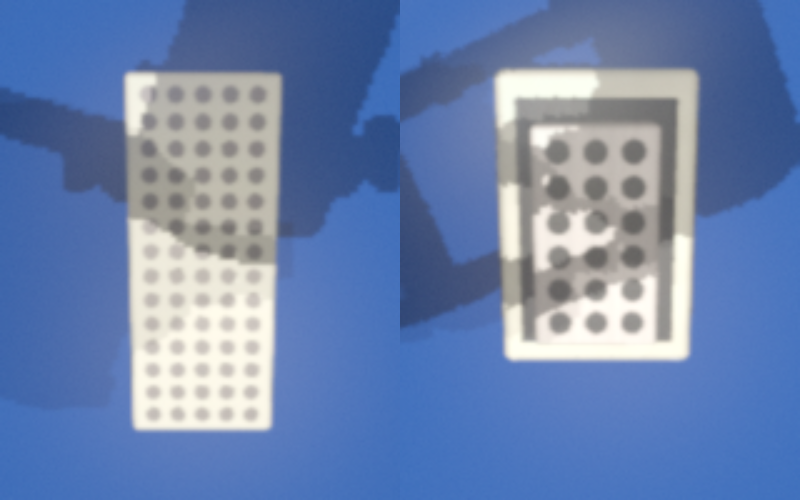

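The rack lies alone, spanning px (289,118)-(352,262). The block is on the chiller plate, and I'll check its centring.

```bash
python3 - <<'E'
from h import *
import pickle
c=pickle.load(open('c_chil2.pkl','rb'))
f=lambda q:((q[0]-400+.5)/2.5-.5+240,(q[1]+.5)/2.5-.5+90)
for z,Q in ((.07,((531,123),(660,123),(657,342),(537,342))),(.04,((516,98),(678,98),(672,341),(522,341))),(.038,((496,70),(698,70),(688,359),(506,359)))):
    w=p2w([f(q) for q in Q],z,c); print(w.mean(0).round(4), np.linalg.norm(w[1]-w[0]).round(4),np.linalg.norm(w[2]-w[1]).round(4))
go(.6488,-.209,.027,89)
E
```

```text
[0.4038 0.3291] 0.055 0.0993
[0.4043 0.3287] 0.0749 0.1194
[0.4041 0.3296] 0.093 0.1425
at [ 0.6478 -0.2045  0.1994] yaw 89.06 q6 -0.34 | turn wz 0.06 then shift [-0.45  0.11 17.24] rows>= 5
```

>>> {"api": "step_arm", "payload": {"rows": [[-0.45, 0.1, 2, 0, 0, 0, 1], [0, 0, 4, 0, 0, 0, 1], [0, 0, 4, 0, 0, 0, 1], [0, 0, 3, 0, 0, 0, 1], [0, 0, 2, 0, 0, 0, 1], [0, 0, 0.8, 0, 0, 0, 1], [0, 0, 0, 0, 0, 0, 1], [0, 0, 0, 0, 0, 0, 1], [0, 0, 0, 0, 0, 0, 1]]}}

```text
time: 27.23
ee_pos: [0.6502, -0.2104, 0.0436]
orientation: [3.137, 0.002, 1.553]
force: [-0.1, -0.9, -0.5]
finger_gap: 1.001
gripper_force: 0.0
```

```bash
python3 -c "
from h import *
go(.6488,-.209,.027,89)"
```

```text
at [ 0.6502 -0.2104  0.0436] yaw 89.01 q6 -0.35 | turn wz 0.01 then shift [ 0.14 -0.14  1.66] rows>= 1
```

>>> {"api": "step_arm", "payload": {"rows": [[0.1, -0.1, 0.8, 0, 0, 0, 1], [0, 0, 0.6, 0, 0, 0, 1], [0, 0, 0, 0, 0, 0, 1], [0, 0, 0, 0, 0, 0, 1], [0, 0, 0, 0, 0, 0, -1], [0, 0, 0, 0, 0, 0, -1], [0, 0, 0, 0, 0, 0, -1], [0, 0, 0, 0, 0, 0, -1], [0, 0, 0, 0, 0, 0, -1], [0, 0, 0, 0, 0, 0, -1]]}}

```text
time: 28.07
ee_pos: [0.6482, -0.2094, 0.027]
orientation: [3.14, 0.0, 1.553]
force: [0.4, -0.4, 4.0]
finger_gap: 0.687
gripper_force: 68.5
```

```bash
python3 -c "
from h import *
s=robot.read_state();print(s['ee_pos'],np.degrees(s['orientation'][2]),s['force'])"
```

```text
[ 0.64818063 -0.20935866  0.02702807] 88.97862683526198 [ 0.42736697 -0.37773214  3.96576199]
```

>>> {"api": "step_arm", "payload": {"rows": [[0, 0, -1, 0, 0, 0, -1], [0, 0, -2, 0, 0, 0, -1], [0, 0, -3, 0, 0, 0, -1], [0, 0, -4, 0, 0, 0, -1], [0, 0, -4, 0, 0, -4, -1], [0, 0, -4, 0, 0, -5, -1], [0, 0, -2, 0, 0, -5, -1], [0, 0, -1, 0, 0, -5.1, -1], [0, 0, 0, 0, 0, 0, -1], [0, 0, 0, 0, 0, 0, -1], [0, 0, 0, 0, 0, 0, -1]]}}

```text
time: 28.98
ee_pos: [0.6472, -0.209, 0.234]
orientation: [-3.139, -0.002, 1.884]
force: [0.8, -0.5, -2.9]
finger_gap: 0.687
gripper_force: 68.0
```

```bash
python3 -c "
from h import *
go(.364,-.333,.23,108.1)"
```

```text
at [ 0.6472 -0.209   0.234 ] yaw 107.94 q6 -0.68 | turn wz -0.16 then shift [ -2.99 -30.78   0.4 ] rows>= 8
```

>>> {"api": "step_arm", "payload": {"rows": [[-0.1, -1, 0, 0, 0, -0.2, -1], [-0.2, -2, 0, 0, 0, 0, -1], [-0.3, -3, 0, 0, 0, 0, -1], [-0.3, -3, 0, 0, 0, 0, -1], [-0.3, -3.2, 0, 0, 0, 0, -1], [-0.3, -3.2, 0, 0, 0, 0, -1], [-0.3, -3.2, 0, 0, 0, 0, -1], [-0.3, -3.2, 0, 0, 0, 0, -1], [-0.3, -3.2, 0, 0, 0, 0, -1], [-0.3, -3, 0, 0, 0, 0, -1], [-0.2, -2, 0, 0, 0, 0, -1], [-0.1, -0.8, 0, 0, 0, 0, -1]]}}

```text
time: 29.98
ee_pos: [0.3619, -0.3348, 0.2343]
orientation: [-3.139, -0.003, 1.885]
force: [0.3, 0.5, -1.2]
finger_gap: 0.69
gripper_force: 68.0
```

>>> {"api": "step_arm", "payload": {"rows": [[0, 0, 0, 0, 0, 0, -1], [0, 0, 0, 0, 0, 0, -1], [0, 0, 0, 0, 0, 0, -1]]}}

```text
time: 30.23
ee_pos: [0.3654, -0.3337, 0.2355]
orientation: [-3.142, -0.001, 1.89]
force: [-0.2, -0.4, -1.5]
finger_gap: 0.691
gripper_force: 68.0
```

```bash
python3 - <<'E'
from h import *
import pickle
im,cam=shot('wrist','pics/w_tray2.png'); pickle.dump(cam,open('c_tray2.pkl','wb'))
go(.364,-.333,.05,108.1)
E
```

```text
at [ 0.3656 -0.3336  0.2356] yaw 108.34 q6 -1.13 | turn wz 0.24 then shift [ 0.11 -0.13 18.56] rows>= 5
```

>>> {"api": "step_arm", "payload": {"rows": [[0, -0.13, 2, 0, 0, 0.2, -1], [0, 0, 4, 0, 0, 0, -1], [0, 0, 4, 0, 0, 0, -1], [0, 0, 3.5, 0, 0, 0, -1], [0, 0, 2.5, 0, 0, 0, -1], [0, 0, 1.5, 0, 0, 0, -1], [0, 0, 0.7, 0, 0, 0, -1], [0, 0, 0, 0, 0, 0, -1], [0, 0, 0, 0, 0, 0, -1], [0, 0, 0, 0, 0, 0, -1]]}}

```text
time: 31.12
ee_pos: [0.3645, -0.3352, 0.0561]
orientation: [3.14, 0.003, 1.887]
force: [-0.2, -0.4, -1.8]
finger_gap: 0.687
gripper_force: 67.9
```

```bash
python3 -c "
from h import *
go(.364,-.3335,.034,108.1)"
```

```text
at [ 0.3645 -0.3352  0.0561] yaw 108.11 q6 -1.13 | turn wz 0.01 then shift [0.18 0.01 2.21] rows>= 1
```

>>> {"api": "step_arm", "payload": {"rows": [[0.1, 0, 1, 0, 0, 0, -1], [0, 0, 0.6, 0, 0, 0, -1], [0, 0, 0.3, 0, 0, 0, -1], [0, 0, 0.2, 0, 0, 0, -1], [0, 0, 0, 0, 0, 0, -1], [0, 0, 0, 0, 0, 0, -1], [0, 0, 0, 0, 0, 0, -1]]}}

```text
time: 31.7
ee_pos: [0.3632, -0.3338, 0.0333]
orientation: [3.142, 0.0, 1.886]
force: [-0.4, 0.9, -2.4]
finger_gap: 0.692
gripper_force: 68.0
```

>>> {"api": "step_arm", "payload": {"rows": [[0, 0, 0.1, 0, 0, 0, -1], [0, 0, 0, 0, 0, 0, -1], [0, 0, 0, 0, 0, 0, 0.6], [0, 0, 0, 0, 0, 0, 1], [0, 0, 0, 0, 0, 0, 1], [0, 0, 0, 0, 0, 0, 1], [0, 0, -1, 0, 0, 0, 1], [0, 0, -3, 0, 0, 0, 1], [0, 0, -4, 0, 0, 0, 1], [0, 0, -4, 0, 0, 0, 1], [0, 0, -4, 0, 0, 0, 1], [0, 0, -4, 0, 0, 0, 1]]}}

```text
time: 32.7
ee_pos: [0.3629, -0.3334, 0.2351]
orientation: [3.141, 0.001, 1.886]
force: [1.1, -0.3, 0.3]
finger_gap: 1.001
gripper_force: 0.0
```

>>> {"api": "step_arm", "payload": {"rows": [[0, 0, -4, 0, 0, 0, 1], [0, 0, -2, 0, 0, 0, 1], [0, 0, 0, 0, 0, 0, 1], [0, 0, 0, 0, 0, 0, 1], [0, 0, 0, 0, 0, 0, 1]]}}

```text
time: 33.12
ee_pos: [0.363, -0.3335, 0.2915]
orientation: [-3.141, -0.001, 1.886]
force: [0.1, -0.0, 0.1]
finger_gap: 1.0
gripper_force: 0.0
```

```bash
python3 - <<'E'
from h import *
import pickle
im,cam=shot('wrist','pics/w_tray3.png'); pickle.dump(cam,open('c_tray3.pkl','wb'))
print(w2p([[.364,-.3335,.036],[.364,-.3335,.006]],cam))
g=cv2.createCLAHE(3,(8,8)).apply(im[...,2]); g=cv2.resize(g[80:260,250:390],None,fx=3.3,fy=3.3,interpolation=cv2.INTER_CUBIC)
t=shot('top')[0]
o=np.zeros((600,800,3),np.uint8); o[:g.shape[0],:g.shape[1]]=g[...,None]
o[:175,470:800]=cv2.resize(t[130:305,160:490,::-1],(330,175))
b=cv2.cvtColor(im,cv2.COLOR_RGB2BGR)[80:260,250:390]; o[200:470,500:710]=cv2.resize(b,(210,270))
cv2.imwrite('pics/final.png',o); print(robot.read_state()['time'])
E
```

```text
[[320.55908124 175.73352199]
 [320.53574064 171.83913341]]
33.2167
```

View pics/final.png

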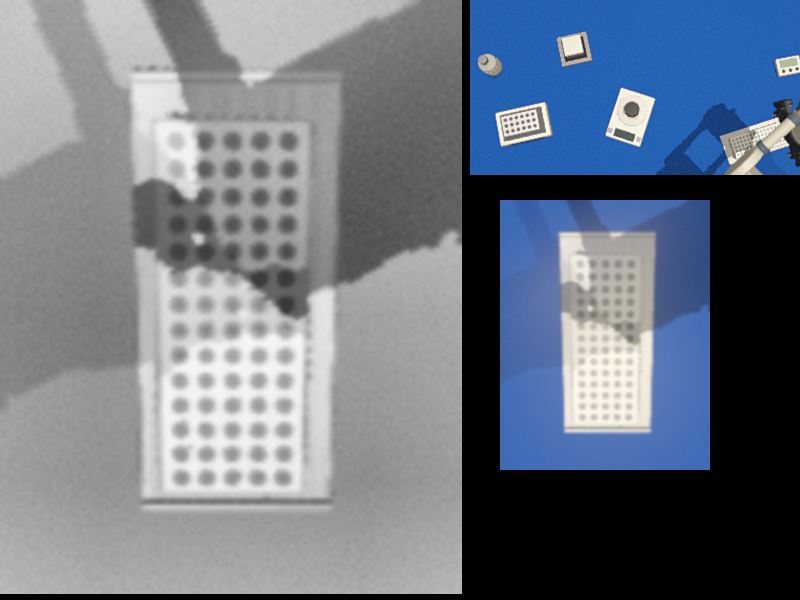

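```bash
python3 - <<'E'
from h import *
import pickle
c=pickle.load(open('c_tray3.pkl','rb'))
f=lambda q:((q[0]+.5)/3.3-.5+250,(q[1]+.5)/3.3-.5+80)
for z,Q in ((.036,((152,122),(309,122),(302,493),(162,493))),(.008,((131,70),(341,70),(332,510),(142,510)))):
    w=p2w([f(q) for q in Q],z,c); a=(w[0]+w[1]-w[2]-w[3]); print(w.mean(0).round(4), np.linalg.norm(w[1]-w[0]).round(4),np.linalg.norm(w[2]-w[1]).round(4),np.degrees(np.arctan2(a[1],a[0])))
E
```

```text
[ 0.363  -0.3339] 0.0587 0.1477 108.3387465085438
[ 0.3649 -0.3326] 0.0831 0.1865 108.32374927141609
```

The rack is within about 2.5 mm of the tray centre and square with it. All four pieces are placed, and the bottle and timer haven't moved.

```bash
python3 -c "
from workcell import robot
print(robot.finish_job())"
```

```text
the job is handed in; nothing more can be done
None
```

I took the stack apart and set all four pieces upright on their stations; camera checks put each within about 3 mm of centre, with the tip box, block and rack square to theirs. The wash bottle and timer stayed put, and I handed the job in at about 33 s with no verdict returned.

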